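# Gauge the rope slot of a retired belay device

### The arm

A 6-joint arm with a two-finger parallel gripper is mounted at the origin on the work surface. World frame = base frame: x ahead of the robot, y to its left, z up, the work surface at z = 0. Lengths are in m, angles in rad, forces in N, time in s.
With the tool pointing down it reaches from about 0.275 to 0.75 m from the base axis. Payload 10.2 kg.
Tool frame: the origin (TCP) lies on the centre line of the jaws, within the pads' length; the fingertips stand 19 mm ahead of it and the grasp point (between the pads) is the TCP (tips_ahead is the distance from the TCP to the fingertips, in m); y points along the fingers, z is the direction in which the jaws open and shut, and the axes are right-handed (so a half turn about y gives the same grasp; the last joint's range is limited). The gripper opens to 88 mm and grips with 3 to 60 N. Pads are 18 mm wide; open, the fingers measure 123 mm over their backs; the gripper's body (75 mm by 187 mm) begins 45 mm behind the grasp point.
Start: joints at [1.091, 0.313, 1.498, -0, 1.331, -0.223], TCP at [0.133, 0.508, 0.258] pointing down, gripper open.
Joint ranges: [-2.94, 2.94], [-0.97, 2.17], [0.19, 2.56], [-1.23, 4.37], [0.02, 3.11], [-2.88, 2.88]. Speed limits (rad/s): [2.39, 2.39, 3.01, 3.14, 3.14, 3.14].

### API

Orientations are given as a rotation vector (axis times angle).
In Python, from rig import * gives the robot as it stands.
- The arm moves only by the tool jog_arm, never from a script. Its argument "commands" is a list of rows, each a list of 3 entries, a list of its own where there are three numbers: the shift along the tool's x, y, z in cm, then the turn, a rotation vector about the tool's x, y, z in degrees, then the finger opening in cm, from 0 to 8.81. In form: [[[dx, dy, dz], [rx, ry, rz], jaw], ...]. A call has 1 to 12 rows; each row shifts and turns the commanded pose from where the row before left it, along the tool's axes as they then stand; what a row does not reach is not made up. A row lasts 1/10 s, in which the tool goes at most 50 mm and 8.59 degrees, less where a joint would pass 70% of its speed; a pose out of reach is approached as far as the arm can. A call with a gripper value outside its range is refused whole. The fingers move at their own pace and stop on an object; the grip force is fixed at half the most. Time passes only in rows, so rows that do not move let the fingers close. It gives the time, the measured TCP pose, the force and the opening at its end, in the units of the state.
- get_state(): the state, without advancing time (a new reading comes with each control period).
- get_image(name): name is "scene" or "top"; returns the picture (384x512x3 uint8, red, green, blue); there is no depth.
- camera_info(name): a dict with "mtx" (3x3 intrinsics, pixels), "rvec" (rotation vector, rad) and "tvec" (3), from world to camera coordinates, as OpenCV has them. Camera axes: x right, y down, z forward; pixel columns grow to the right and rows downward; lengths in m; the calibration is good to about 2 mm. A picture is of the moment at which its call begins. camera_info takes no time and is no camera call.
- job_done(): hands the job in, once; it reports no verdict.
Trained networks look in the newest picture that a camera, given by its name, has taken for a name from the list of things; names that differ only in an ending like _2 or _b are one class to them, and where a whole thing is asked for, a point or a joint stands for the part that bears it (a point fixed in the world has none). Each returns a list of dicts, best first, with "conf" (0 to 1); they miss things now and then, are a little off and sometimes report something else, mostly with a low value. They report only what shows in the picture. A call takes as long as a camera call. They do not tell look-alikes from the thing itself.
- look_for(query, camera): "uv" ([column, row] in pixels, amid what is visible of it).
- trace(query, camera): "mask" (384x512 bool, what is visible of it) and "uv" ([column, row] in pixels, amid what is visible of it).
The state is a dict: "time": time; "qpos": joint angles; "joint_vel": joint speeds; "joint_torque": joint torques, N m; "ee_pos": TCP position; "tool_rot": TCP orientation; "contact_force": force on the tool from outside, world axes, zero at the start; "moment": the same for the moment, N m; "width": opening from 0.0 (shut) to 1.0 (fully open).
Only numpy, scipy, OpenCV 4.12 (cv2) and the standard library are available. Lean on these libraries where they do the work, as an engineer would, in place of code of your own. Each camera call takes 0.05 s, during which the arm holds its last target.

### The job

Draw the flat taper gauge out of its block and slide its blade straight down into the rope slot of the belay device standing in the vise, until it drags snugly between the two cheek plates; do not jam it. Finish while still gripping the gauge and holding it upright at that depth so that the reading can be taken: do not let go or pull it back out. Leave the other things on the bench where they are.

Things in the scene. Friction and masses are not known exactly. Their poses are not given: they have to be found in the camera images.
- gauge_handle (a point): Taper gauge, loose, about 120 g: a dark wooden handle 50 mm tall (z), 30 wide (x), 18 thick (y) above a bare steel blade. Point: the handle's centre; z up, x along the blade's width, y across its thickness; the same turned half round. It starts upright in its block, the handle's underside resting on the block's top and the blade hidden inside.
- gauge_tip (a point): Middle of the blade's lower end, 91 mm below the handle's centre; same axes. The blade is 66 mm long and 24 mm wide; 3 mm thick at the tip, widening evenly on both faces to 9.6 mm at the handle, so it binds deeper in a wider slot.
- holder: Fixed grey block 130 (x) by 60 (y) by 78 mm tall, origin at the centre of its underside. The gauge stands at x = -32 mm in a slot 27.5 (x) by 12.5 mm, 72 mm deep; a round steel pin gauge (head 20 mm across, 24 mm high) stands in a hole at x = +38 mm and stays there.
- slot_mouth (a point): Belay device: two upright aluminium plates 40 mm wide (x), 6 mm thick, face to face in the vise, a rope slot between them. Point: middle of the slot's mouth, level with the plates' tops, 125 mm above the bench. x along the slot, y across, z up. Flared lips: mouth 12 to 15 mm wide, narrowing over 8 mm to parallel walls 4.4 to 6.4 mm apart (it varies); slot floor 73 mm below the mouth.
- cheek: The cracked plate, on the slot's +y side; origin at bench level below its inner face, axes as slot_mouth. It gives outwards as a spring of 8 N per mm. The blade meets both plates with its tip 22 to 45 mm below the mouth; from there the drag on the tool grows by 0.5 to 0.8 N per mm. Snug is 4 to 8 N of drag while sliding (about half once stopped); a plate pressed with over 18 N is jammed.
- vise: Fixed cast-iron bench vise, base 135 by 100 mm, origin under its centre; jaws clamp along x and end 75 mm above the bench; screw and cross handle towards -x. It nips the device only finger-tight: pushed sideways with about 0.5 N the device slides along the jaws (y, up to 8 mm either way of the vise's middle), so it centres itself on the blade.
Mind the look-alikes: they are no part of the job. Leave any purple look-alike of the holder alone.

How it is judged:
On the way, in this order (a step that is already met when the one before it is completed fails the run):
1. the gauge is gripped and drawn clear of its block (contact force between the fingers and gauge above 1 N and height (world z) of gauge_tip above 0.08 m), for 0.1 s.
2. the blade is in the rope slot, tip at least 12 mm below the mouth (z of gauge_tip in the frame of slot_mouth below -0.012 m and y of gauge_tip in the frame of slot_mouth between -0.006 and 0.006 m and x of gauge_tip in the frame of slot_mouth between -0.012 and 0.012 m), for 0.1 s.
At the end, for the whole second after the job is handed in: Gauge still gripped (over 1.5 N) and still, upright within 0.15 rad, along the slot within 0.2 rad; tip over 18 mm below the mouth, within 12 mm of its middle along and 6 mm across; blade presses the cracked plate with 1.5 to 18 N, touching neither block nor bench (contact force between the fingers and gauge above 1.5 N and contact force between gauge and cheek between 1.5 and 18 N and z of gauge_tip in the frame of slot_mouth below -0.018 m and x of gauge_tip in the frame of slot_mouth between -0.012 and 0.012 m and y of gauge_tip in the frame of slot_mouth between -0.006 and 0.006 m and angle between gauge_handle's own z axis and vertical below 0.15 rad and angle between the x axis of gauge_handle and the x axis of slot_mouth, either way round below 0.2 rad and contact force between gauge and holder below 0.1 N and contact force between gauge and table below 0.1 N and linear speed of gauge below 0.01 m/s); the arm keeps its last pose, push and grip.
It fails at once if the gauge is jammed or rammed: over 40 N on the cracked plate (contact force between gauge and cheek above 40 N).
It fails at once if another thing on the bench is shoved or knocked over, or the pin gauge is pulled out (distance of any of pin, carabiner, hanger, driver, tin_a, tin_b, quicklink from where it was at the start of the episode above 0.03 m).
It also fails if it takes over 45 s, if anything falls off the work surface, if the arm or the gripper's body presses on something with over 40 N, if the wrist force passes 120 N, or if a joint passes its speed limit or range.

## Working session

There is one attempt and no reset: what is moved stays moved. The work goes in short steps, Python scripts to look and compute and a tool call to move; the robot and the scene stay as the last step left them, time stands still between calls to the robot, and variables do not carry over. Pictures are saved under pics/ and viewed, and the job is handed in when it is done.

Besides the shell and the picture viewer there is one more tool, called after "Request:" as name(argument=value, ...), one argument or row to a line, values as JSON. jog_arm: Moves the arm, as the interface text tells. Its arguments: {"type":"object","properties":{"commands":{"type":"array"}},"required":["commands"]}

```bash
ls; mkdir -p pics
python3 - <<'E'
from rig import *
import cv2,numpy as np
for c in ["scene","top"]:
    im=get_image(c); cv2.imwrite(f"pics/{c}0.png",cv2.resize(im[:,:,::-1],(768,576),interpolation=cv2.INTER_CUBIC))
    i=camera_info(c); print(c,np.round(i["mtx"],1).tolist(),np.round(i["rvec"],3),np.round(i["tvec"],3))
    for q in ["gauge_handle","holder","slot_mouth","cheek","vise"]:
        try:
            print(c,q,[(np.round(d["uv"]).tolist(),round(d["conf"],2)) for d in look_for(q,c)])
        except Exception as e: print(q,e)
s=get_state();print({k:np.round(v,3).tolist() for k,v in s.items()})
E
```

```text
pics
scene [[349.6, 0.0, 254.7], [0.0, 349.6, 190.0], [0.0, 0.0, 1.0]] [ 1.326  2.196 -0.967] [ 0.298 -0.243  1.091]
scene gauge_handle [([222.0, 152.0], 0.5)]
scene holder [([218.0, 189.0], 0.85), ([176.0, 158.0], 0.64), ([383.0, 270.0], 0.62)]
scene slot_mouth [([384.0, 271.0], 0.95), ([373.0, 289.0], 0.63)]
scene cheek [([384.0, 270.0], 0.71)]
scene vise [([375.0, 288.0], 0.75)]
top [[462.8, 0.0, 252.4], [0.0, 462.8, 187.3], [0.0, 0.0, 1.0]] [ 2.189 -2.183  0.075] [-0.031  0.543  0.929]
top gauge_handle [([327.0, 222.0], 0.58)]
top holder [([318.0, 203.0], 0.86), ([390.0, 215.0], 0.85)]
top slot_mouth [([123.0, 149.0], 0.75)]
top cheek [([112.0, 150.0], 0.55)]
top vise [([135.0, 163.0], 0.72)]
{'time': 0.6, 'qpos': [1.091, 0.313, 1.498, 0.0, 1.331, -0.223], 'joint_vel': [-0.001, 0.0, -0.001, -0.001, 0.0, 0.0], 'joint_torque': [0.001, -40.198, -25.236, 0.069, 0.032, -0.0], 'ee_pos': [0.133, 0.508, 0.258], 'tool_rot': [-1.561, 0.202, -0.202], 'contact_force': [-0.999, -0.008, -0.448], 'moment': [0.022, 0.014, -0.015], 'width': 1.001}
```

View pics/scene0.png

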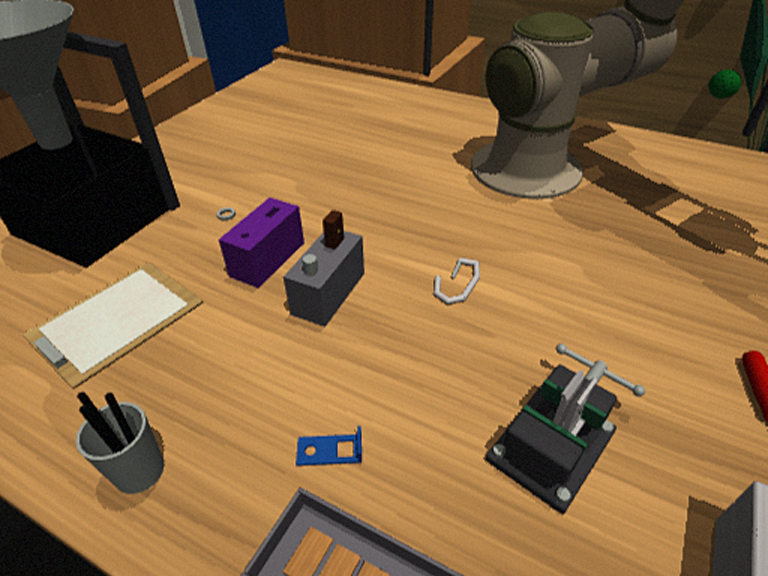

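View pics/top0.png

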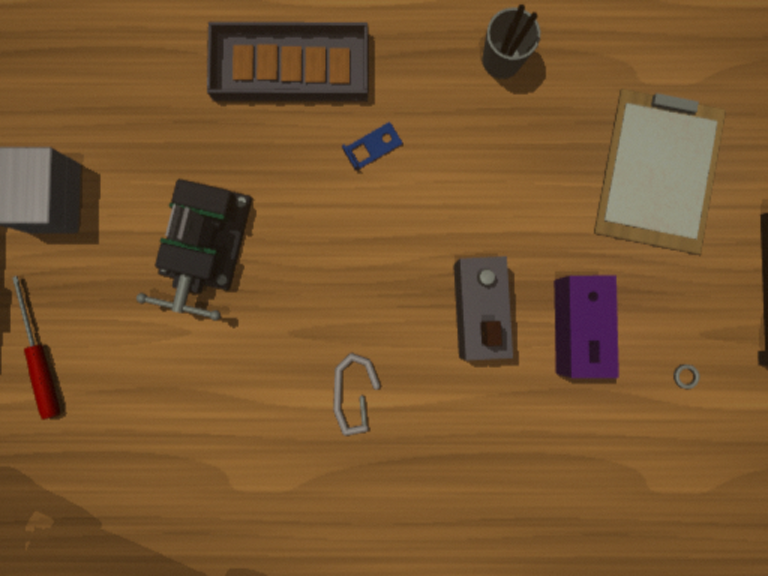

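The grey block holds the brown gauge handle: top (327,222), scene (222,152). The purple look-alike, with an empty slot, is at top (392,217), scene (175,160). The vise with the two plates is at top (125,155), scene (385,268). I'll check these in close crops and compute positions.

```bash
cat > h.py <<'E'
from rig import *
import cv2,numpy as np
from scipy.spatial.transform import Rotation as R
def cam(c):
    i=camera_info(c); return np.array(i["mtx"]),np.array(i["rvec"],float).ravel(),np.array(i["tvec"],float).ravel()
def proj(P,c):
    K,r,t=cam(c); return cv2.projectPoints(np.array(P,float).reshape(-1,3),r,t,K,None)[0].reshape(-1,2)
def onplane(uv,z,c):
    K,r,t=cam(c); Rm=cv2.Rodrigues(r)[0]; C=-Rm.T@t
    d=Rm.T@np.linalg.inv(K)@np.array([uv[0],uv[1],1.]); return C+d*(z-C[2])/d[2]
def tri(uvs):
    A=[];b=[]
    for c,uv in uvs.items():
        K,r,t=cam(c);Rm=cv2.Rodrigues(r)[0];C=-Rm.T@t
        d=Rm.T@np.linalg.inv(K)@np.array([uv[0],uv[1],1.]);d/=np.linalg.norm(d);M=np.eye(3)-np.outer(d,d);A.append(M);b.append(M@C)
    return np.linalg.lstsq(np.vstack(A),np.hstack(b),rcond=None)[0]
def crop(im,c0,c1,r0,r1,f,name):
    o=cv2.resize(im[r0:r1,c0:c1,::-1],None,fx=f,fy=f,interpolation=cv2.INTER_CUBIC); cv2.imwrite(name,o)
E
python3 - <<'E'
from h import *
t=get_image("top"); s=get_image("scene")
np.save("top.npy",t);np.save("scene.npy",s)
crop(t,290,420,160,260,6,"pics/t_hold.png")
crop(t,85,185,110,220,5.4,"pics/t_vise.png")
crop(s,180,260,130,220,6.6,"pics/s_hold.png")
crop(s,320,440,220,345,4.8,"pics/s_vise.png")
for c in["top","scene"]:
    K,r,tt=cam(c);Rm=cv2.Rodrigues(r)[0];print(c,-Rm.T@tt)
print("handle tri",tri({"top":(327,222),"scene":(222,152)}))
print("handle onplane",onplane((327,222),.115,"top"))
print("slot tri",tri({"top":(123,149),"scene":(384,271)}),onplane((123,149),.125,"top"),onplane((384,271),.125,"scene"))
E
```

```text
top [ 0.47807706 -0.02956296  0.9640188 ]
scene [0.98598464 0.19931305 0.57188442]
handle tri [ 0.47281733 -0.16677722  0.10502311]
handle onplane [ 0.47323337 -0.16582446  0.115     ]
slot tri [0.60985253 0.22066402 0.09085091] [0.60536053 0.20750432 0.125     ] [0.63521461 0.22223694 0.125     ]
```

View pics/t_hold.png

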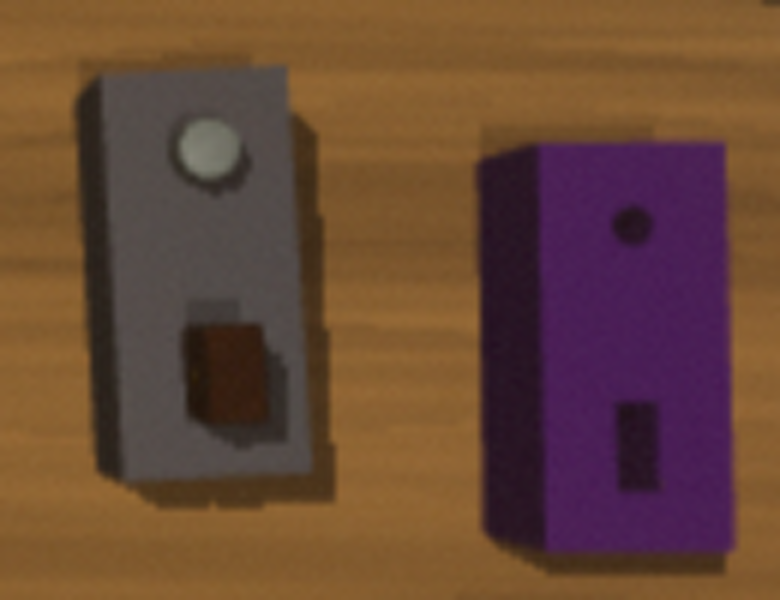

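View pics/t_vise.png

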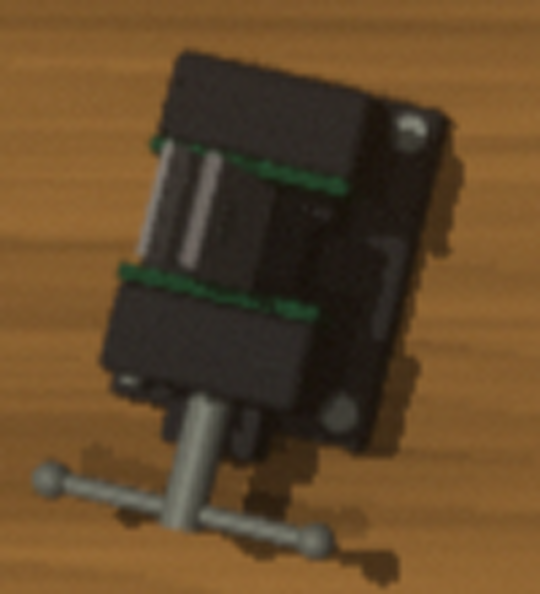

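View pics/s_hold.png

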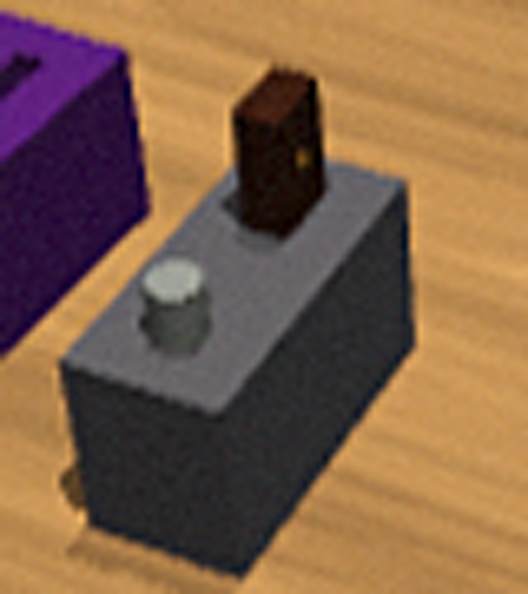

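View pics/s_vise.png

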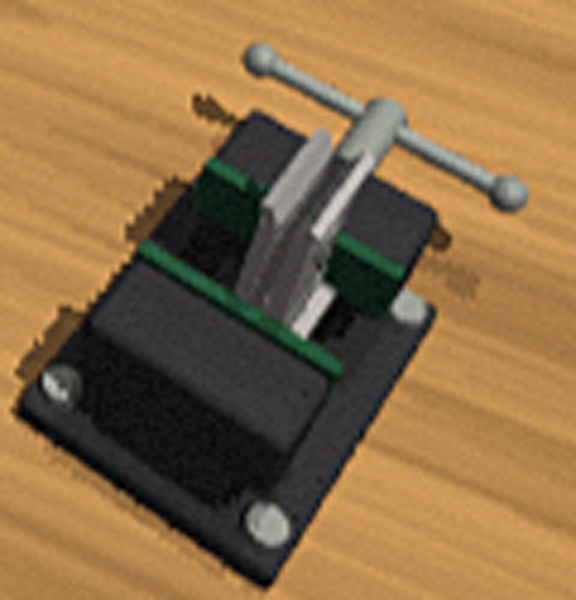

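Run:
```python
from h import *
t=np.load("top.npy"); s=np.load("scene.npy")
f=lambda p,o,k:(np.array(p,float))/k+o-0.5*(1-1/k)
H=[onplane(f(p,[290,160],6),.078,"top") for p in [(103,77),(287,67),(312,470),(125,482)]]
H=np.array(H);print("holder top",np.round(H,4).tolist());print("sizes",[round(np.linalg.norm(H[i]-H[(i+1)%4]),4) for i in range(4)],"ctr",H.mean(0))
x=(H[0]+H[1]-H[2]-H[3]);yaw=np.degrees(np.arctan2(x[1],x[0]));print("yaw",yaw)
G=np.array([onplane(f(p,[290,160],6),.128,"top") for p in [(207,327),(262,325),(267,423),(213,427)]])
print("gauge",G.mean(0),[round(np.linalg.norm(G[i]-G[(i+1)%4]),4) for i in range(4)]);x=(G[0]+G[1]-G[2]-G[3]);print(np.degrees(np.arctan2(x[1],x[0])))
c=H.mean(0);a=np.radians(yaw);print("gauge from holder",c[:2]-.032*np.array([np.cos(a),np.sin(a)]))
P=np.array([onplane(f(p,[290,160],6),.102,"top") for p in [(210,150)]]);print("pin",P, c[:2]+.038*np.array([np.cos(a),np.sin(a)]))
# scene holder
S=np.array([onplane(f(p,[180,130],6.6),.078,"scene") for p in [(65,360),(220,412),(408,180)]]);print("scene holder",S.round(4).tolist())
S=np.array([onplane(f(p,[180,130],6.6),.128,"scene") for p in [(236,108),(272,122),(318,80),(280,68)]]);print("scene gauge",S.round(4).tolist(),S.mean(0))
crop(t,100,150,125,175,11,"pics/t_v2.png")
crop(s,365,405,240,290,12,"pics/s_v2.png")
V=np.array([onplane(f(p,[85,110],5.4),.125,"top") for p in [(168,142),(145,255),(213,152),(190,268)]]);print("vise top",V.round(4).tolist(),V.mean(0))
V=np.array([onplane(f(p,[320,220],4.8),.125,"scene") for p in [(320,135),(270,205),(370,155),(320,230)]]);print("vise scene",V.round(4).tolist(),V.mean(0))
```

```text
holder top [[0.568, -0.1336, 0.078], [0.5714, -0.1926, 0.078], [0.4429, -0.1993, 0.078], [0.4389, -0.1399, 0.078]]
sizes [np.float64(0.0591), np.float64(0.1287), np.float64(0.0595), np.float64(0.1293)] ctr [ 0.50529814 -0.16635783  0.078     ]
yaw 2.8748222816831963
gauge [ 0.47303637 -0.1675627   0.128     ] [np.float64(0.0165), np.float64(0.0294), np.float64(0.0162), np.float64(0.03)]
2.690303502901811
gauge from holder [ 0.47333841 -0.16796276]
pin [[ 0.54283964 -0.16398393  0.102     ]] [ 0.54325031 -0.16445198]
scene holder [[0.5702, -0.1888, 0.078], [0.5678, -0.1311, 0.078], [0.4383, -0.1373, 0.078]]
scene gauge [[0.4859, -0.1725, 0.128], [0.4871, -0.1579, 0.128], [0.4603, -0.1567, 0.128], [0.4601, -0.1717, 0.128]] [ 0.47336183 -0.1646986   0.128     ]
vise top [[0.6295, 0.2214, 0.125], [0.5909, 0.2283, 0.125], [0.6261, 0.2061, 0.125], [0.5865, 0.213, 0.125]] [0.60828456 0.217179   0.125     ]
vise scene [[0.5901, 0.2153, 0.125], [0.6253, 0.2077, 0.125], [0.5909, 0.2315, 0.125], [0.6275, 0.2238, 0.125]] [0.60844047 0.21958146 0.125     ]
```

```bash
sleep 0
```

```text
(no output)
```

View pics/t_v2.png

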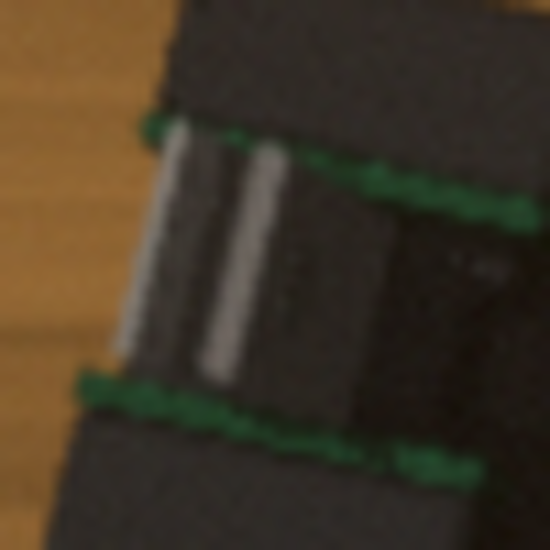

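View pics/s_v2.png

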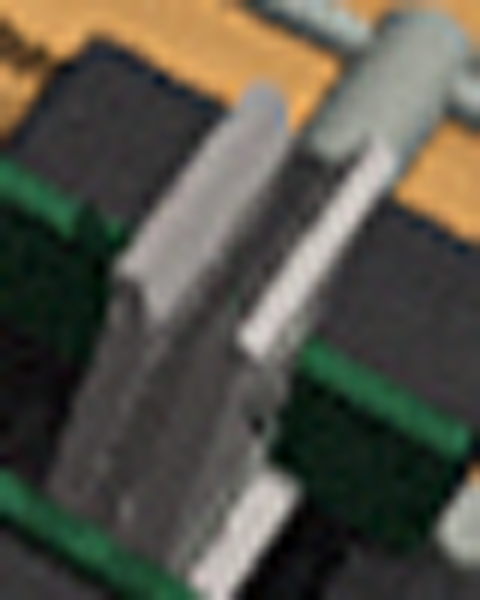

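Run:
```python
from h import *
f=lambda p,o,k:(np.array(p,float))/k+o-0.5*(1-1/k)
V=np.array([onplane(f(p,[100,125],11),.125,"top") for p in [(172,123),(113,350),(292,150),(232,380)]]);print("top",V.round(4).tolist(),V.mean(0))
x=V[0]+V[2]-V[1]-V[3];a=np.arctan2(x[1],x[0]);print(np.degrees(a));n=np.array([-np.sin(a),np.cos(a),0]);print((V[0]+V[1]-V[2]-V[3])/2@n)
W=np.array([onplane(f(p,[365,240],12),.125,"scene") for p in [(250,85),(118,270),(397,155),(268,355)]]);print("scene",W.round(4).tolist(),W.mean(0))
x=-W[0]-W[2]+W[1]+W[3];a=np.arctan2(x[1],x[0]);print(np.degrees(a));n=np.array([-np.sin(a),np.cos(a),0]);print((W[2]+W[3]-W[0]-W[1])/2@n)
# jaw green edges slope in top at z=.075: upper liner and lower liner
J=np.array([onplane(f(p,[100,125],11),.075,"top") for p in [(150,122),(540,210),(85,380),(480,470)]]);print(np.degrees(np.arctan2(*(J[1]-J[0])[1::-1]))+90,np.degrees(np.arctan2(*(J[3]-J[2])[1::-1]))+90)
s=get_state();print(R.from_rotvec(s["tool_rot"]).as_matrix().round(3))
```

```text
top [[0.6298, 0.2224, 0.125], [0.5917, 0.2313, 0.125], [0.6253, 0.2023, 0.125], [0.5868, 0.2114, 0.125]] [0.60842402 0.216832   0.125     ]
-13.251916211200164
0.020520695824631556
scene [[0.5886, 0.2136, 0.125], [0.6258, 0.2056, 0.125], [0.5913, 0.233, 0.125], [0.6299, 0.2253, 0.125]] [0.60890969 0.21935717 0.125     ]
-11.750357670566137
0.019860025605217605
-12.631207742061719 -12.705038011868638
[[ 0.967 -0.     0.254]
 [-0.254 -0.     0.967]
 [-0.    -1.    -0.   ]]
```

Grey block with handle confirmed: in the crops the handle is at top (327,222), with the empty purple block to its right. The gauge is at about (0.473, -0.166) with yaw 2.8°. The slot is at about (0.6087, 0.218) with yaw -12.6°, and the sizes match the description. Turning and moving towards the gauge.

Request:
jog_arm(
  commands=[
    [[0,0,0],[0,-6,0],8.8],
    [[0,0,0],[0,-6,0],8.8],
    [[0,0,0],[0,-5.5,0],7],
    [[1.9,0,-4.3],[0,0,0],6],
    [[1.9,0,-4.3],[0,0,0],5],
    [[1.9,0,-4.3],[0,0,0],5],
    [[1.9,0,-4.3],[0,0,0],5],
    [[1.9,0,-4.3],[0,0,0],5],
    [[1.9,0,-4.3],[0,0,0],5],
    [[1.9,0,-4.3],[0,0,0],5],
    [[1.9,0,-4.3],[0,0,0],5],
    [[1.9,0,-4.3],[0,0,0],5],
  ],
)

```text
time: 1.9
ee_pos: [0.3234, 0.1278, 0.258]
tool_rot: [-1.57, -0.039, 0.037]
contact_force: [1.1, 0.5, -0.1]
width: 0.566
```

Request:
jog_arm(
  commands=[
    [[1.93,0,-4.3],[0,0,0],5],
    [[1.93,0,-4.3],[0,0,0],5],
    [[1.93,0,-4.3],[0,0,0],5],
    [[1.93,0,-4.3],[0,0,0],5],
    [[1.93,0,-4.3],[0,0,0],5],
    [[1.93,0,-4.3],[0,0,0],5],
    [[1.93,0,-4.3],[0,0,0],5],
    [[0,4,0],[0,0,0],5],
    [[0,4,0],[0,0,0],5],
    [[0,0,0],[0,0,0],5],
  ],
)

```text
time: 2.9
ee_pos: [0.4707, -0.1636, 0.1737]
tool_rot: [-1.565, -0.032, 0.044]
contact_force: [-0.4, -0.2, -0.2]
width: 0.566
```

```bash
cat > pose.py <<'E'
from h import *
s=get_state();M=R.from_rotvec(s["tool_rot"]).as_matrix()
print("t",s["time"],"p",np.round(s["ee_pos"],4),"yawx",np.degrees(np.arctan2(M[1,0],M[0,0])).round(2),"tilt",np.degrees(np.arccos(-M[2,1])).round(2),"F",np.round(s["contact_force"],2),"w",s["width"])
E
python3 - <<'E'
from pose import *
t=get_image("top"); sc=get_image("scene")
crop(t,270,400,140,260,5,"pics/t1.png"); crop(sc,160,290,60,220,3.7,"pics/s1.png")
E
```

```text
t 2.9 p [ 0.4707 -0.1636  0.1737] yawx 2.76 tilt 0.51 F [-0.44 -0.23 -0.17] w 0.5662556687143314
```

View pics/s1.png

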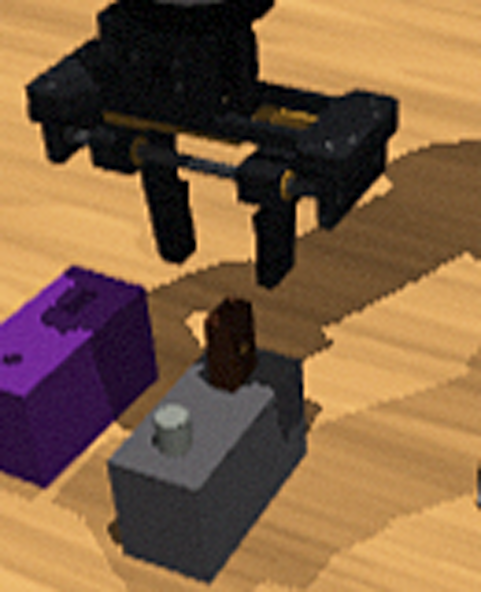

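View pics/t1.png

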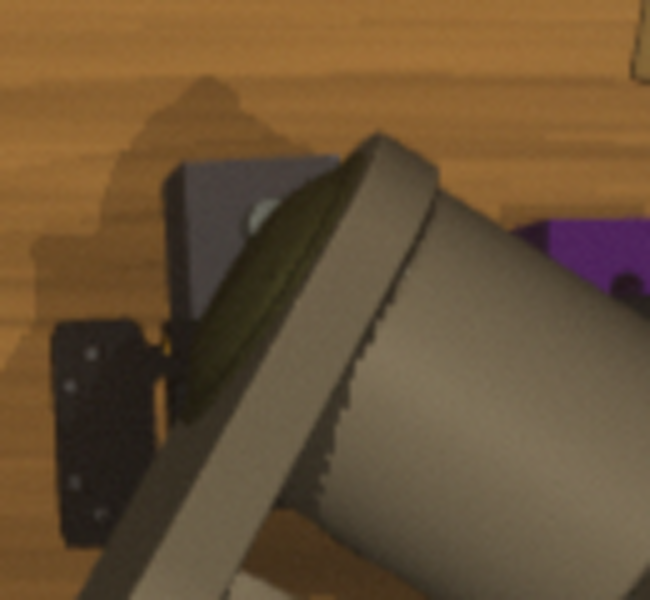

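```bash
cat > ov.py <<'E'
from pose import *
sc=get_image("scene");p=np.array(s["ee_pos"]);w=s["width"]*.0881/2
f=8;c0,r0=195,105
o=cv2.resize(sc[r0:r0+70,c0:c0+70,::-1],None,fx=f,fy=f,interpolation=cv2.INTER_CUBIC)
for sg in(1,-1):
  for y in(.019,.0):
    q=[p+M@np.array([a,y,sg*w]) for a in(-.009,.009)]
    u=((proj(q,"scene")-[c0,r0]+.5)*f-.5).round().astype(int)
    cv2.line(o,tuple(map(int,u[0])),tuple(map(int,u[1])),(0,255,0) if sg>0 else (0,255,255),1)
cv2.imwrite("pics/ov_%d.png"%int(s["time"]*100),o);print("pics/ov_%d.png"%int(s["time"]*100))
E
python3 ov.py; python3 pose.py
```

```text
t 3.0 p [ 0.4728 -0.1646  0.1787] yawx 2.8 tilt 0.01 F [-0.04 -0.17  0.79] w 0.5656684353323251
pics/ov_300.png
t 3.05 p [ 0.4733 -0.1648  0.1797] yawx 2.8 tilt 0.15 F [ 0.14 -0.23 -0.  ] w 0.5693915220543482
```

View pics/ov_300.png

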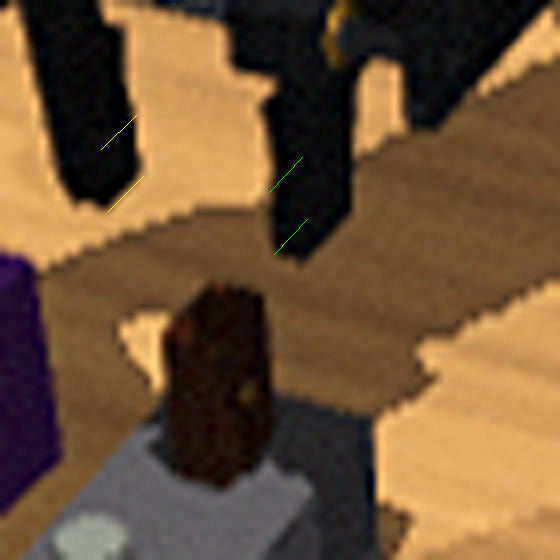

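The overlay matches the fingertips to within about 0.5 px in the scene camera (fingers at about (213,130) and (231,137), handle at (222,150)). Descending.

Request:
jog_arm(
  commands=[
    [[0,3,0],[0,0,0],5],
    [[0,2,0],[0,0,0],5],
    [[0,1.2,0],[0,0,0],5],
    [[0,1,0],[0,0,0],5],
    [[0,0,0],[0,0,0],5],
    [[0,0,0],[0,0,0],5],
    [[0,0,0],[0,0,0],5],
  ],
)

```text
time: 3.75
ee_pos: [0.473, -0.1648, 0.1066]
tool_rot: [-1.571, -0.039, 0.037]
contact_force: [-0.2, 0.5, -0.0]
width: 0.568
```

```bash
sed -i 's/c0,r0=195,105/c0,r0=190,120/' ov.py; python3 ov.py
```

```text
t 3.75 p [ 0.473  -0.1648  0.1066] yawx 2.79 tilt 0.1 F [-0.17  0.52 -0.03] w 0.5679429283938109
pics/ov_375.png
```

View pics/ov_375.png

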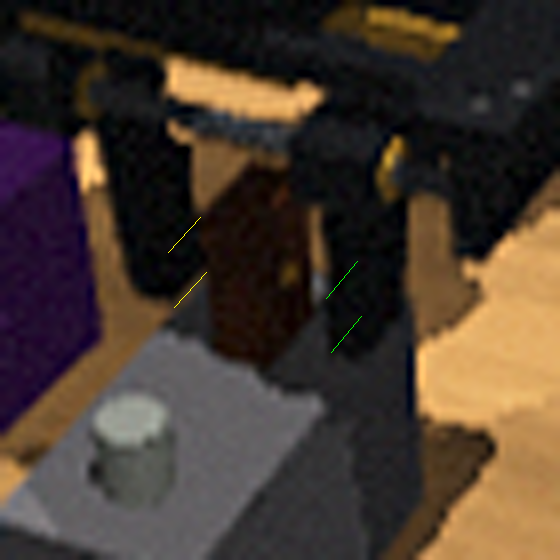

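Request:
jog_arm(
  commands=[
    [[0,0,0],[0,0,0],3],
    [[0,0,0],[0,0,0],2.4],
    [[0,0,0],[0,0,0],2.0],
  ],
)

```text
time: 4.1
ee_pos: [0.4726, -0.1646, 0.1058]
tool_rot: [-1.571, -0.038, 0.038]
contact_force: [0.5, -0.7, -0.3]
width: 0.321
```

Request:
jog_arm(
  commands=[
    [[0,0,0],[0,0,0],1.0],
    [[0,0,0],[0,0,0],0.5],
    [[0,0,0],[0,0,0],0.5],
    [[0,0,0],[0,0,0],0.5],
  ],
)

```text
time: 4.5
ee_pos: [0.4726, -0.1645, 0.1058]
tool_rot: [-1.571, -0.038, 0.038]
contact_force: [-0.3, 0.4, 0.5]
width: 0.204
```

```bash
python3 pose.py
```

```text
t 4.5 p [ 0.4726 -0.1645  0.1058] yawx 2.78 tilt 0.01 F [-0.31  0.38  0.48] w 0.2036433264099653
```

Request:
jog_arm(
  commands=[
    [[0,-1,0],[0,0,0],0.5],
    [[0,-2,0],[0,0,0],0.5],
    [[0,-2.5,0],[0,0,0],0.5],
    [[0,-3,0],[0,0,0],0.5],
    [[0,-3,0],[0,0,0],0.5],
    [[0,-3,0],[0,0,0],0.5],
    [[0,-2,0],[0,0,0],0.5],
    [[0,0,0],[0,0,0],0.5],
    [[0,0,0],[0,0,0],0.5],
    [[0,0,0],[0,0,0],0.5],
  ],
)

```text
time: 5.5
ee_pos: [0.4721, -0.1643, 0.2694]
tool_rot: [-1.569, -0.037, 0.04]
contact_force: [-0.3, 0.3, -1.9]
width: 0.2
```

```bash
cat > ov2.py <<'E'
from pose import *
import sys
# model overlay of gauge given TCP->handle centre offset (tool x,y down), c0 r0 size f
def draw(cname,c0,r0,w,h,f,ox=0.,oy=.0028,oz=0.,extra=None,name=None):
    im=get_image(cname);p=np.array(s["ee_pos"])
    o=cv2.resize(im[r0:r0+h,c0:c0+w,::-1],None,fx=f,fy=f,interpolation=cv2.INTER_CUBIC)
    def seg(a,b,col):
        u=((proj([a,b],cname)-[c0,r0]+.5)*f-.5).round().astype(int);cv2.line(o,tuple(map(int,u[0])),tuple(map(int,u[1])),col,1)
    T=lambda a:p+M@(np.array(a,float)+[ox,oy,oz])
    def box(y0,y1,hx0,hx1,hz0,hz1,col):
        for sx in(-1,1):
            for sz in(-1,1): seg(T([sx*hx0,y0,sz*hz0]),T([sx*hx1,y1,sz*hz1]),col)
        for y,hx,hz in((y0,hx0,hz0),(y1,hx1,hz1)):
            c=[T([a*hx,y,b*hz]) for a,b in((-1,-1),(1,-1),(1,1),(-1,1))]
            for i in range(4): seg(c[i],c[(i+1)%4],col)
    box(.025,.091,.012,.012,.0048,.0015,(0,255,0)); box(-.025,.025,.015,.015,.009,.009,(0,255,255))
    if extra: extra(seg)
    n=name or "pics/%s_%d.png"%(cname,int(s["time"]*100)); cv2.imwrite(n,o); print(n)
E
python3 - <<'E'
from ov2 import *
draw("scene",180,60,90,100,6)
E
```

```text
t 5.5 p [ 0.4721 -0.1643  0.2694] yawx 2.79 tilt 0.14 F [-0.31  0.3  -1.88] w 0.1998358896304427
pics/scene_550.png
```

View pics/scene_550.png

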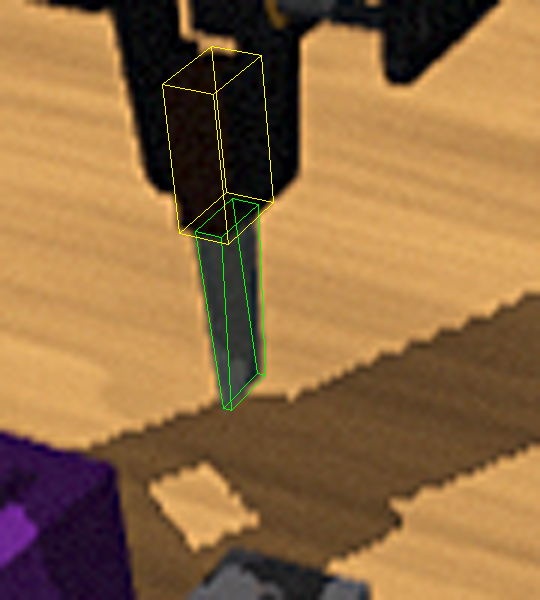

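Request:
jog_arm(
  commands=[
    [[0,0,0],[0,7.7,0],0.5],
    [[0,0,0],[0,7.7,0],0.5],
    [[0.55,0,4.5],[0,0,0],0.5],
    [[0.55,0,4.5],[0,0,0],0.5],
    [[0.55,0,4.5],[0,0,0],0.5],
    [[0.55,0,4.5],[0,0,0],0.5],
    [[0.55,0,4.5],[0,0,0],0.5],
    [[0.55,0,4.5],[0,0,0],0.5],
    [[0.55,0,4.5],[0,0,0],0.5],
    [[0.55,0,4.5],[0,0,0],0.5],
    [[0.55,0,4.5],[0,0,0],0.5],
    [[0,0,0],[0,0,0],0.5],
  ],
)

```text
time: 6.75
ee_pos: [0.6093, 0.2244, 0.2682]
tool_rot: [-1.564, 0.171, -0.167]
contact_force: [-0.8, -1.1, -2.2]
width: 0.203
```

Request:
jog_arm(
  commands=[
    [[0,1,0],[0,0,0],0.5],
    [[0,1,0],[0,0,0],0.5],
    [[0,1,0],[0,0,0],0.5],
    [[0,0,0],[0,0,0],0.5],
    [[0,0,0],[0,0,0],0.5],
    [[0,0,0],[0,0,0],0.5],
  ],
)

```text
time: 7.35
ee_pos: [0.6095, 0.2196, 0.2413]
tool_rot: [-1.564, 0.172, -0.174]
contact_force: [-0.5, 0.3, -0.7]
width: 0.202
```

```bash
python3 - <<'E'
from ov2 import *
draw("scene",335,185,100,110,5.4)
draw("top",70,90,110,110,5.4)
print(get_state()["contact_force"])
E
python3 pose.py
```

```text
t 7.35 p [0.6095 0.2196 0.2413] yawx -12.64 tilt 0.06 F [-0.48  0.27 -0.7 ] w 0.2015218966667797
pics/scene_735.png
pics/top_735.png
[ 0.72794506 -0.90826515 -1.66039465]
t 7.45 p [0.6094 0.2198 0.2413] yawx -12.62 tilt 0.05 F [ 0.73 -0.91 -1.66] w 0.20103522184309136
```

View pics/scene_735.png

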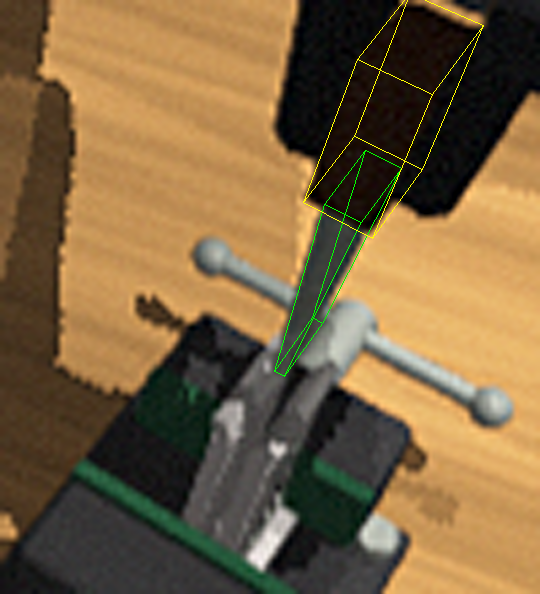

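View pics/top_735.png

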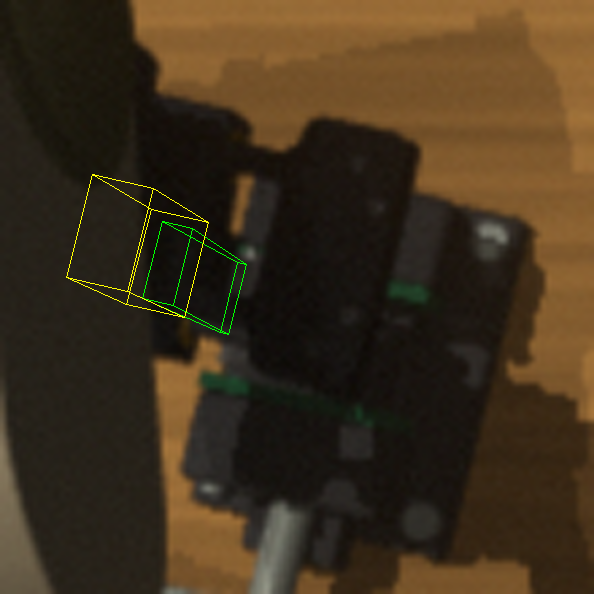

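Run:
```python
from ov2 import *
a=np.radians(-12.6);X=np.array([np.cos(a),np.sin(a),0]);Y=np.array([-np.sin(a),np.cos(a),0]);C=np.array([.6087,.2196,.125])
def ex(seg):
    for w,col in((.00675,(255,0,255)),(.0087,(0,0,255))):
        for sg in(1,-1): seg(C-X*.02+sg*w*Y,C+X*.02+sg*w*Y,col)
draw("scene",360,230,55,55,10,extra=ex,name="pics/slotov.png")
p=np.array(s["ee_pos"])-C;print("tool rel slot x,y",p@X,p@Y)
```

```text
t 7.45 p [0.6094 0.2198 0.2413] yawx -12.62 tilt 0.05 F [ 0.73 -0.91 -1.66] w 0.20103522184309136
pics/slotov.png
tool rel slot x,y 0.0006613890907548541 0.00032484318841907744
```

View pics/slotov.png

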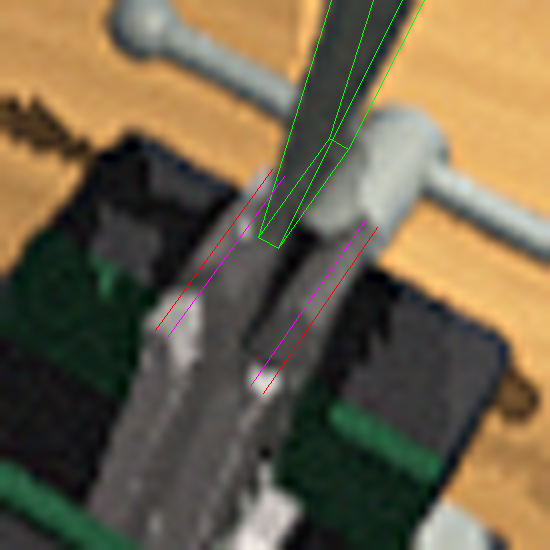

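The slot overlay fits within about 0.5 px: mouth middle at scene (387,259), blade tip above it at (386,254). Descending gently.

Request:
jog_arm(
  commands=[
    [[-0.05,0.5,0.04],[0,0,0],0.5],
    [[0,0.6,0],[0,0,0],0.5],
    [[0,0.6,0],[0,0,0],0.5],
    [[0,0.5,0],[0,0,0],0.5],
    [[0,0.5,0],[0,0,0],0.5],
    [[0,0.5,0],[0,0,0],0.5],
    [[0,0.5,0],[0,0,0],0.5],
    [[0,0.3,0],[0,0,0],0.5],
    [[0,0,0],[0,0,0],0.5],
    [[0,0,0],[0,0,0],0.5],
  ],
)

```text
time: 8.5
ee_pos: [0.6089, 0.2204, 0.2009]
tool_rot: [-1.564, 0.173, -0.173]
contact_force: [0.3, -0.9, -1.1]
width: 0.205
```

```bash
python3 - <<'E'
from ov2 import *
draw("scene",350,190,75,95,6.2)
F=[]
for i in range(3): get_image("top");F.append(get_state()["contact_force"])
print(np.round(F,2))
E
python3 pose.py
```

```text
t 8.5 p [0.6089 0.2204 0.2009] yawx -12.62 tilt 0.01 F [ 0.29 -0.91 -1.1 ] w 0.20490293868017062
pics/scene_850.png
[[-0.21 -0.29 -1.37]
 [ 0.76  0.44 -0.95]
 [-0.66 -0.64 -0.88]]
t 8.7 p [0.6089 0.2204 0.2009] yawx -12.62 tilt 0.02 F [-0.66 -0.64 -0.88] w 0.2009434027010701
```

View pics/scene_850.png

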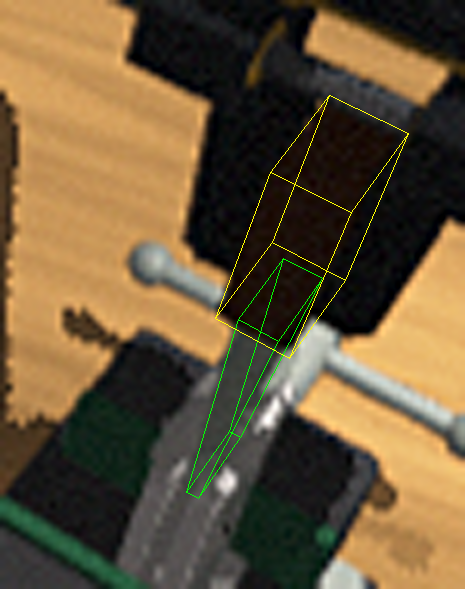

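Blade is between the plates with the tip at about 18 mm depth. The only force so far is the weight. Creeping down.

Request:
jog_arm(
  commands=[
    [[0,0.15,0],[0,0,0],0.5],
    [[0,0.15,0],[0,0,0],0.5],
    [[0,0.15,0],[0,0,0],0.5],
  ],
)

```text
time: 9.0
ee_pos: [0.6089, 0.2204, 0.1961]
tool_rot: [-1.564, 0.173, -0.173]
contact_force: [-1.0, -0.5, 0.2]
width: 0.2
```

Request:
jog_arm(
  commands=[
    [[0,0.15,0],[0,0,0],0.5],
    [[0,0.15,0],[0,0,0],0.5],
  ],
)

```text
time: 9.2
ee_pos: [0.6089, 0.2204, 0.1931]
tool_rot: [-1.564, 0.173, -0.173]
contact_force: [-0.7, -0.7, 0.5]
width: 0.201
```

Request:
jog_arm(
  commands=[
    [[0,0.15,0],[0,0,0],0.5],
    [[0,0.15,0],[0,0,0],0.5],
  ],
)

```text
time: 9.4
ee_pos: [0.6089, 0.2204, 0.1901]
tool_rot: [-1.564, 0.173, -0.173]
contact_force: [-0.9, -0.8, -0.6]
width: 0.202
```

Request:
jog_arm(
  commands=[
    [[0,0.15,0],[0,0,0],0.5],
    [[0,0.15,0],[0,0,0],0.5],
  ],
)

```text
time: 9.6
ee_pos: [0.6089, 0.2204, 0.1871]
tool_rot: [-1.564, 0.173, -0.173]
contact_force: [-0.3, -0.6, -0.3]
width: 0.199
```

Request:
jog_arm(
  commands=[
    [[0,0.1,0],[0,0,0],0.5],
    [[0,0.1,0],[0,0,0],0.5],
  ],
)

```text
time: 9.8
ee_pos: [0.6089, 0.2204, 0.1853]
tool_rot: [-1.564, 0.173, -0.173]
contact_force: [-0.5, -0.1, 0.8]
width: 0.2
```

Request:
jog_arm(
  commands=[
    [[0,0.1,0],[0,0,0],0.5],
    [[0,0.1,0],[0,0,0],0.5],
  ],
)

```text
time: 10.0
ee_pos: [0.609, 0.2204, 0.1834]
tool_rot: [-1.564, 0.172, -0.173]
contact_force: [0.2, 0.4, 1.6]
width: 0.203
```

Request:
jog_arm(
  commands=[
    [[0,0.1,0],[0,0,0],0.5],
    [[0,0.1,0],[0,0,0],0.5],
  ],
)

```text
time: 10.2
ee_pos: [0.609, 0.2205, 0.1815]
tool_rot: [-1.564, 0.172, -0.173]
contact_force: [0.5, 1.1, 2.8]
width: 0.202
```

Request:
jog_arm(
  commands=[
    [[0,0.1,0],[0,0,0],0.5],
    [[0,0.1,0],[0,0,0],0.5],
  ],
)

```text
time: 10.4
ee_pos: [0.6091, 0.2205, 0.1796]
tool_rot: [-1.563, 0.172, -0.174]
contact_force: [0.0, 0.7, 4.6]
width: 0.2
```

Request:
jog_arm(
  commands=[
    [[0,0,0],[0,0,0],0.5],
    [[0,0,0],[0,0,0],0.5],
    [[0,0,0],[0,0,0],0.5],
  ],
)

```text
time: 10.7
ee_pos: [0.609, 0.2204, 0.1794]
tool_rot: [-1.564, 0.173, -0.173]
contact_force: [1.6, 0.1, 3.4]
width: 0.203
```

```bash
python3 - <<'E'
from ov2 import *
draw("scene",350,190,75,95,6.2)
F=[]
for i in range(12): get_image("top");st=get_state();F.append(np.r_[st["contact_force"],np.array(st["ee_pos"])*10])
print(np.round(np.mean(F,0),3),np.round(np.std(F,0),3))
im=get_image("scene");cv2.imwrite("pics/sceneF.png",cv2.resize(im[:,:,::-1],(768,576)))
E
python3 pose.py
```

```text
t 10.7 p [0.609  0.2204 0.1794] yawx -12.61 tilt 0.02 F [1.64 0.09 3.45] w 0.20288075705921332
pics/scene_1070.png
[1.08  0.318 4.397 6.09  2.204 1.793] [0.357 0.501 0.407 0.    0.    0.   ]
t 11.4 p [0.6089 0.2204 0.1793] yawx -12.61 tilt 0.01 F [ 0.38 -0.51  5.62] w 0.20077258501481063
```

View pics/scene_1070.png

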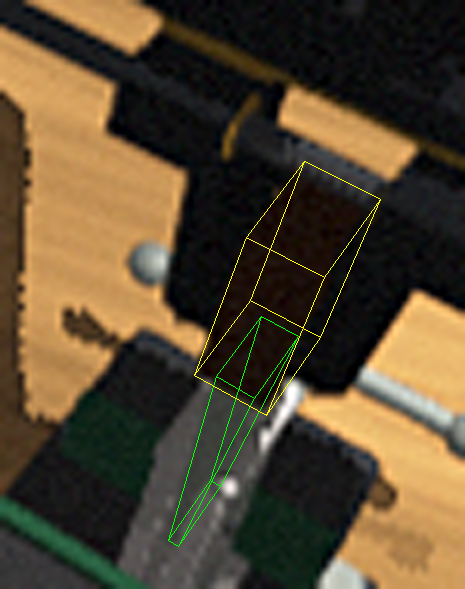

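View pics/sceneF.png

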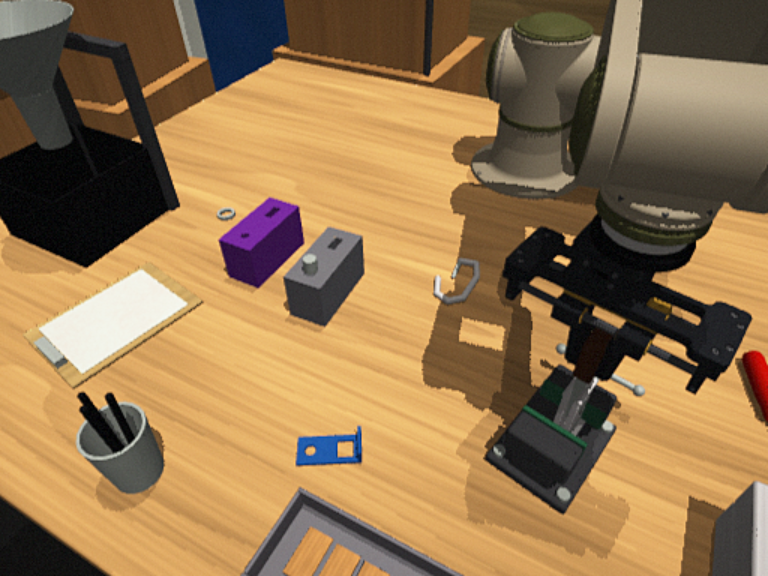

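The handle overlay still fits at scene (391,235), so the gauge has not slipped. The blade stands in the slot at (385,270), and the other things have not moved. Handing in.

Run:
```python
from rig import *
print(job_done()); s=get_state(); print(s["time"],s["contact_force"],s["ee_pos"],s["width"])
```

```text
the job is handed in; nothing more can be done
None
the job is handed in; nothing more can be done
```

I drew the gauge from the grey block, lined it up with the slot and slid it down until it dragged. I handed it in at about 11.4 s, still gripped and upright; no verdict was reported.

**Last checks:**
- **Depth and pose:** the tip was about 39 mm below the mouth and within about 1 mm of its middle. Tilt was about 0.02° and yaw was -12.6°, matching the slot.
- **Grip:** the jaws stood at about 17.8 mm on the 18 mm handle. The picture overlay showed no slip.
- **Drag:** it first bit at about 30–32 mm depth and grew by about 0.65 N/mm. It reached about 5.8 N while sliding, weight allowed for, which is within 4–8 N.
- **Cheek force:** I estimate about 7 N on the cracked plate, from depth and spring rate. It was not measured.
- **Other things:** the last picture showed everything in view in its place, including the pin gauge and carabiner.

**What disagreed:**
- **Stopped force:** it stayed at about 5.6 N with weight allowed for, instead of falling to about half. The readings vary by about 0.5 N, and the arm was still holding its downward target.
- **Cameras:** the two differed by about 3 mm in y. I used the scene camera, which matched the fingers and the grip position.

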